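# Fit the grinding disc to the bench sharpener

### The arm

A 7-joint arm with a two-finger parallel gripper is mounted at the origin on a cart in front of the work surface, level with it; the furniture and walls round the work are solid. World frame = base frame: x ahead of the robot, y to its left, z up, the work surface at z = 0. Lengths are in m, angles in rad, forces in N, time in s.
With the tool pointing down it reaches from about 0.35 to 0.775 m from the base axis. Payload 3.1 kg.
Tool frame: the origin (TCP) lies between the finger pads; the fingertips stand 25 mm ahead of it and the grasp point (between the pads) lies 6 mm ahead of it; z points along the fingers, y is the line along which they close (so a half turn about z gives the same grasp; the last joint's range is limited). The gripper opens to 85 mm and grips with 20 to 120 N. Pads are 22 mm wide; open, the fingers measure 114 mm over their backs; the gripper's body (76 mm by 85 mm) begins 54 mm behind the grasp point. The pads swing forward as they close: fully open they stand 13 mm farther back than shut.
Start: joints at [1.087, 0.311, 0.014, 1.512, -0.004, 1.319, -0.027], TCP at [0.235, -0.497, 0.256] pointing down, gripper open.
Joint ranges: [-2.7, 2.7], [-0.3, 1.91], [-1.27, 1.3], [0.12, 2.57], [-1.44, 4.58], [0.2, 2.03], [-3.05, 3.05]. Speed limits (rad/s): [2.79, 2.79, 3.14, 3.14, 3.14, 3.14, 3.14].

### API

Orientations are given as a rotation vector (axis times angle).
In Python, from station import env, imaging, workorder gives the robot as it stands.
- The arm moves only by the tool jog_arm, never from a script. Its argument "commands" is a list of rows, each an object with "xyz": the shift along the tool's x, y, z as a fraction of full scale, a list of three; "rot": the turn, a rotation vector about the tool's x, y, z as a fraction of full scale, a list of three. A call has 1 to 20 rows; each row is the pose to reach, as a shift and turn from the pose commanded when the call began, along the tool's axes at that moment; what a row does not reach only later rows make up. Full scale, the value 1, is 0.25 m for a shift and 90 degrees for a turn. A row lasts 1/8 s, in which the tool goes at most 62.5 mm and 10.7 degrees, less where a joint would pass 70% of its speed; a pose out of reach is approached as far as the arm can. A call with a number of a shift or a turn outside -1 to 1 is refused whole. A call with a gripper value outside its range is refused whole. "fingers" is the closure, from -1 (fully open) to 1 (shut), set as the call begins (left out, the last holds). The fingers move at their own pace and stop on an object; "grip_force" is the grip in N (left out, the last holds). Time passes only in rows, so rows that repeat a pose let the fingers close. It gives the time, the measured TCP pose, the force, the opening and the grip force at its end, in the units of the state.
- env.read_state(): the state, without advancing time (a new reading comes with each control period).
- imaging.grab_frame(name): name is "scene" or "top"; returns the picture (384x512x3 uint8, blue, green, red); there is no depth.
- imaging.get_calibration(name): a dict with "intrinsics" (3x3 intrinsics, pixels), "T" (4x4, takes a point from camera to world coordinates). Camera axes: x right, y down, z forward; pixel columns grow to the right and rows downward; lengths in m; the calibration is good to about 2 mm. A picture is of the moment at which its call begins. get_calibration takes no time and is no camera call.
- workorder.hand_in(): hands the job in; it is judged then, once.
The state is a dict: "time_s": time; "joint_pos": joint angles; "dq": joint speeds; "joint_efforts": joint torques, N m; "tool_pos": TCP position; "orientation": TCP orientation; "contact_force": force on the tool from outside, world axes, zero at the start; "moment": the same for the moment, N m; "finger_gap": opening from 0.0 (shut) to 1.0 (fully open); "grip_force": force on a finger pad.
Only numpy, scipy, OpenCV 4.12 (cv2) and the standard library are available. Lean on these libraries where they do the work, as an engineer would, in place of code of your own. Each camera call takes 0.05 s, during which the arm holds its last target. There are 200 camera calls.

### The job

Fit the grinding disc on the bench sharpener: set it on the spindle, turn it until its five holes drop over the five studs of the drive hub, and slide it fully home, slowly and with only a light push, because the stone cracks if it is forced. Then swing the tool rest in over the disc as far as its stop and let go, leaving the other things on the bench where they are.

Things in the scene. Friction and masses are not known exactly. Their poses are not given: they have to be found in the camera images.
- sharpener: Bench sharpener, fixed: grey housing 60 mm high, a dial and a rocker switch on its front, an upright spindle with a round steel drive hub (84 mm) on top. Origin: spindle axis at bench height; z up, -x its front; the housing spans x -100..100, y -98..134 mm. The hub stops at any angle, which is not measured but can be seen or felt; it turns stiffly (0.25 Nm), a light touch does not drag it.
- spindle_face (a point): Centre of the hub's upper face, 78 mm above the bench, where the disc's underside must lie; axes as the sharpener's. On the face stand five equally spaced studs, 8.5 mm thick, on a circle of 32 mm radius, 12 mm high, the last 2.5 mm tapering to 4.4 mm. A disc resting on the stud tips is 12 mm too high; it drops when turned to match (at most 72 degrees of turning).
- nose_tip (a point): Tip of the spindle's centring nose, on the axis 29 mm above the hub's face: a post 18.5 mm in diameter up to 22 mm above the face, then tapering to 8 mm at the tip. It enters the disc's bore before the studs are reached and so centres the disc.
- grinding_disc: Loose disc 130 mm wide, 0.28-0.56 kg: carrier plate 8 mm thick, stone ring round it (inner diameter 86, top at 13 mm), in the middle a round aluminium boss 40 mm in diameter up to 54 mm: grip here, any angle. Origin: centre of the underside, z up. Bore 20 mm; five equal holes 11.5 mm on 32 mm radius, the first on +x. Never press or knock it on the sharpener with over 50 N.
- tool_rest (a joint): Angle of the tool rest about its post, rad: 0 swung out, 1.69 at its stop over the front of the disc; grows counterclockwise seen from above. Stiff (0.12 Nm), stays put. The arm and rest plate reach 140 mm from the post axis and lie 96-104 mm above the bench: 5 mm over the stone of a disc that is home; they strike one that is not.
- rest_post (a point): Vertical axis of the tool rest's post, at arm height (94 mm above the bench), at x 0, y 105 mm in the sharpener's frame and with its axes. The arm points along 150 degrees + the rest's angle, counted from the sharpener's +x, counterclockwise.
- rest_knob (a point): Upright black knob on the tool rest's arm, a cylinder 17 mm in diameter, to swing the rest by; this point is on its axis, 60 mm from the post axis, 136 mm above the bench. The knob is full width from 13 mm below to 9 mm above this point; a 9 mm neck joins it to the arm, whose top is 32 mm below the point. Moves with the rest.
- chisel_20: Bystander: wide chisel with a wooden handle, 237 x 28 x 27 mm, lying on the bench, origin under its middle. Leave it alone.
- masking_roll: Bystander: roll of masking tape, 96 mm diameter, 24 mm high, lying flat, origin under its middle. Leave it alone.
- block_plane: Bystander: small block plane, 150 x 42 x 51 mm, origin under its middle. Leave it alone. In front of it, to the right of the sharpener and close behind the disc, stands a fixed taped bundle of boards 98 mm high: lift the disc clear of it.

How it is judged:
On the way, in this order (a step that is already met when the one before it is completed fails the run):
1. the disc is fully home on the hub, over all five studs (z of grinding_disc in the frame of spindle_face below 0.002 m and horizontal distance between grinding_disc and spindle_face below 0.003 m and angle between the z axis of grinding_disc and the z axis of spindle_face, either way round below 0.035 rad), for 0.3 s.
2. the tool rest has been swung in to its stop (value of joint tool_rest above 1.62 rad), for 0.2 s.
At the end, for the whole second after the job is handed in: The disc lies boss upward on the hub, its underside within 2 mm of the hub's face, centred within 3 mm and level within 2 degrees, at rest; the tool rest stands within 0.07 rad (4 degrees) of its stop; nothing is held (all of step 1 and z of grinding_disc in the frame of spindle_face above -0.004 m and angle between grinding_disc's own z axis and vertical below 0.035 rad and value of joint tool_rest above 1.62 rad and linear speed of grinding_disc below 0.01 m/s); the robot touches nothing.
It fails at once if the disc is pressed or knocked on the sharpener with more than 50 N (contact force between grinding_disc and sharpener above 50 N).
It fails at once if a bystander (chisel, tape roll, block plane) is moved by more than 30 mm (distance of any of chisel_20, masking_roll, block_plane from where it was at the start of the episode above 0.03 m).
It also fails if it takes over 67 s, if anything falls off the work surface, if the arm or the gripper's body presses on something with over 40 N, if the wrist force passes 120 N, or if a joint passes its speed limit or range.

## Working session

There is one attempt and no reset: what is moved stays moved. The work goes in short steps, Python scripts to look and compute and a tool call to move; the robot and the scene stay as the last step left them, time stands still between calls to the robot, and variables do not carry over. Pictures are saved under pics/ and viewed, at most 10 in all, crops included, and the job is handed in when it is done.

Besides the shell and the picture viewer there is one more tool, called after ">>>" as name([rows], argument=value, ...), one row to a line, values as JSON. jog_arm: Moves the arm, as the interface text tells. Shift numbers are shares of 0.25 m and turn numbers shares of 90 degrees, none past 1 either way. Its arguments: {"type":"object","properties":{"commands":{"type":"array","items":{"type":"object","properties":{"xyz":{"type":"array","items":{"type":"number"}},"rot":{"type":"array","items":{"type":"number"}}}}},"fingers":{"type":"number"},"grip_force":{"type":"number"}},"required":["commands"]}

```bash
mkdir -p pics; python3 - <<'E'
from station import env, imaging, workorder
import cv2
print(env.read_state())
for n in("scene","top"):
    cv2.imwrite(f"pics/{n}0.png",cv2.resize(imaging.grab_frame(n),(800,600),interpolation=cv2.INTER_CUBIC)); print(imaging.get_calibration(n))
E
```

```text
{'time_s': 0.0, 'joint_pos': array([ 1.0873017 ,  0.31170908,  0.01395476,  1.51309873, -0.00443936,
        1.31920926, -0.02719343]), 'dq': array([-5.87627931e-05,  1.50994806e-03, -7.29666638e-04, -2.93498929e-04,
        1.77311245e-03, -1.93765122e-03, -1.07777050e-03]), 'joint_efforts': array([-1.06120794e-04, -3.79916847e+01,  1.45885223e-01, -2.30592406e+01,
        1.22784649e-02,  1.36579681e-02,  7.54364379e-06]), 'tool_pos': array([ 0.23490411, -0.49654538,  0.2552132 ]), 'orientation': array([-3.06295022e+00, -6.87996599e-01,  8.96373770e-04]), 'contact_force': array([-0.20089425,  0.23421772, -0.57399456]), 'moment': array([ 0.01354296,  0.00332002, -0.01186418]), 'grip_force': 0.0, 'finger_gap': 1.0022536314051045}
{'intrinsics': array([[419.31204835,   0.        , 250.18744812],
       [  0.        , 419.31204835, 194.87885536],
       [  0.        ,   0.        ,   1.        ]]), 'T': array([[-0.74152136, -0.31331585,  0.59327839, -0.21050601],
       [-0.67056915,  0.31712781, -0.67064668,  0.8510106 ],
       [ 0.02197915, -0.89513302, -0.44525699,  0.66448987],
       [ 0.        ,  0.        ,  0.        ,  1.        ]])}
{'intrinsics': array([[489.18544782,   0.        , 254.6331756 ],
       [  0.        , 489.18544782, 194.28968679],
       [  0.        ,   0.        ,   1.        ]]), 'T': array([[ 0.02345483, -0.98656323,  0.16168758,  0.32115909],
       [-0.99961653, -0.02552479, -0.01073663,  0.0581145 ],
       [ 0.0147194 , -0.16137375, -0.98678359,  1.32093418],
       [ 0.        ,  0.        ,  0.        ,  1.        ]])}
```

View pics/scene0.png

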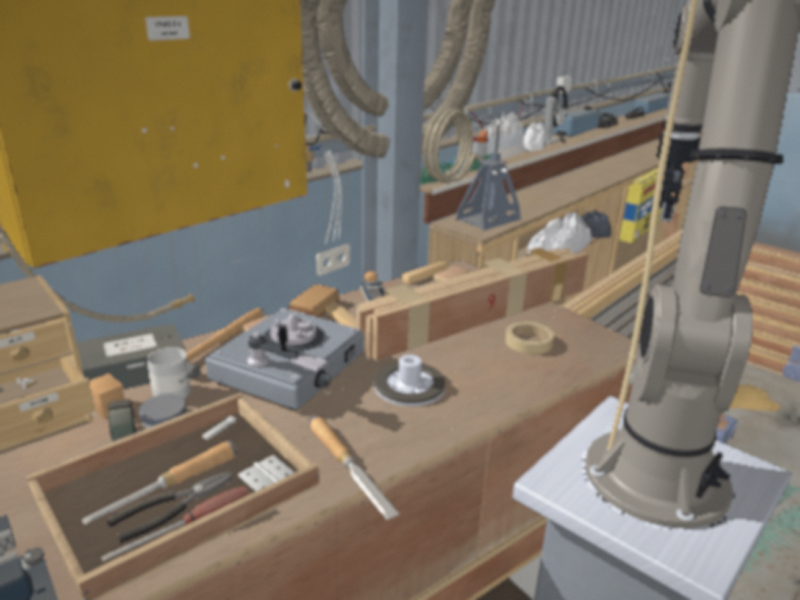

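View pics/top0.png

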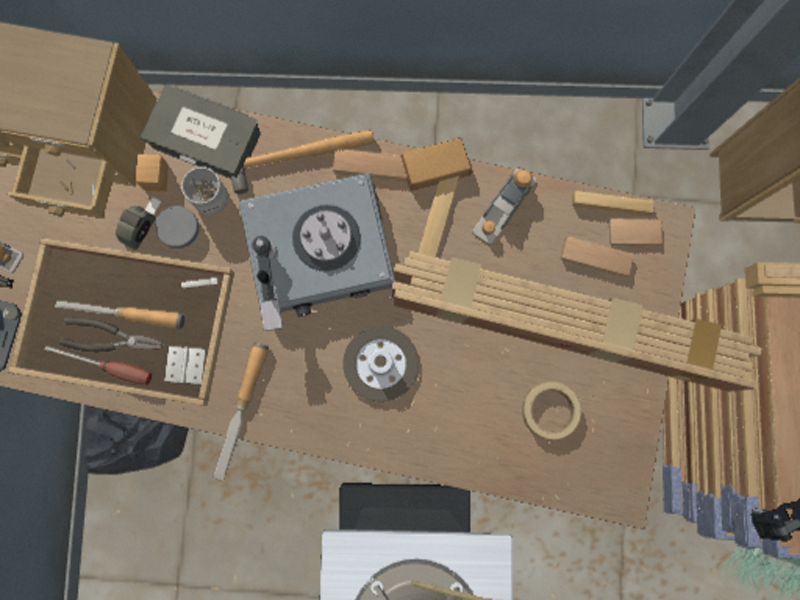

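The scene view shows the sharpener around (287,350), the disc at (410,380), the chisel at (350,465) and the tape roll at (530,338). The top view shows the hub at (326,237), the disc at (381,365), the rest arm from (262,243) to (270,325) and the boards at (400–755, 260–385). I'll zoom in on both next.

```bash
python3 - <<'E'
from station import imaging
import cv2
for n,(a,b,c,d),s in(("top",(150,290,110,260),4),("scene",(125,305,185,275),4.4)):
    f=imaging.grab_frame(n); cv2.imwrite(f"pics/{n}_raw.png",f)
    cv2.imwrite(f"pics/{n}_c.png",cv2.resize(f[c:d,a:b],None,fx=s,fy=s,interpolation=cv2.INTER_CUBIC))
E
```

```text
(no output)
```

View pics/top_c.png

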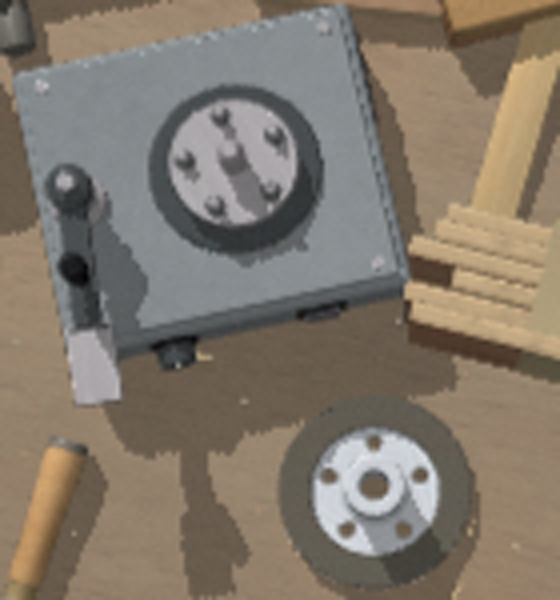

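View pics/scene_c.png

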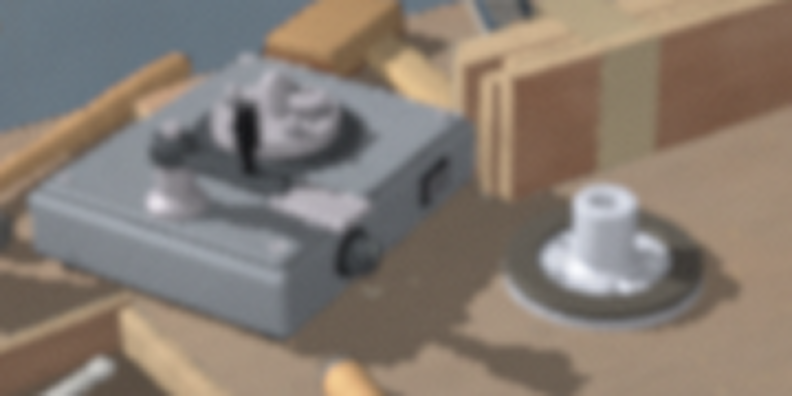

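The top crop shows studs at (221,118), (275,136), (271,190), (215,205) and (184,160), with the nose at (232,148). The boss top is at (376,487), and the holes are at (374,442), (421,475), (404,530), (347,529) and (329,475). The scene crop shows the boss top at (607,203), the nose tip near (268,78) and the knob top near (245,103).

```bash
cat > h.py <<'E'
import numpy as np
from station import imaging
C={n:imaging.get_calibration(n) for n in("top","scene")}
off={"top":(150,110,4),"scene":(125,185,4.4)}
def nat(n,p):
    a,b,s=off[n]; p=np.atleast_2d(p).astype(float); return (p+.5)/s-.5+[a,b]
def ray(n,p):
    K,T=C[n]["intrinsics"],C[n]["T"]; d=np.c_[p,np.ones(len(p))]@np.linalg.inv(K).T@T[:3,:3].T
    return T[:3,3],d
def atz(n,p,z):
    o,d=ray(n,nat(n,p)); return o+d*((z-o[2])/d[:,2])[:,None]
def proj(n,P):
    K,T=C[n]["intrinsics"],C[n]["T"]; q=(np.atleast_2d(P)-T[:3,3])@T[:3,:3]@K.T; q=q[:,:2]/q[:,2:]
    a,b,s=off[n]; return (q-[a,b]+.5)*s-.5
def tri(pt,ps):
    A=[];B=[]
    for n,p in(("top",pt),("scene",ps)):
        o,d=ray(n,nat(n,p)); d=d[0]/np.linalg.norm(d[0]); M=np.eye(3)-np.outer(d,d); A.append(M);B.append(M@o)
    A=np.vstack(A);B=np.hstack(B); x=np.linalg.lstsq(A,B,rcond=None)[0]; return x,np.linalg.norm(A@x-B)
E
python3 - <<'E'
from h import *
np.set_printoptions(precision=4,suppress=True)
print("boss",tri((376,487),(607,200)),atz("top",(376,487),.054))
print("nose",tri((231,146),(268,78)),atz("top",(231,146),.107))
print("knob",tri((73,263),(245,103)),atz("top",(73,263),.145))
S=np.array([(221,118),(275,136),(271,190),(215,205),(184,160)]); H=np.array([(374,442),(421,475),(404,530),(347,529),(329,475)])
for n,P,z in(("stud",S,.09),("hole",H,.008)):
    W=atz("top",P,z); c=W.mean(0); v=W-c; a=np.degrees(np.arctan2(v[:,1],v[:,0])); print(n,c,np.hypot(*v[:,:2].T),a%72)
print("hubface",atz("top",(232,162.5),.078))
sc=atz("top",[(42,86),(324,27),(378,262)],.06); print("screws",sc)
for i,j in((0,1),(1,2)): v=sc[j]-sc[i]; print(np.linalg.norm(v),np.degrees(np.arctan2(v[1],v[0])))
E
```

```text
boss (array([0.4306, 0.0705, 0.0533]), np.float64(0.00020728145911824686)) [[0.4307 0.0706 0.054 ]]
nose (array([0.643 , 0.1688, 0.1   ]), np.float64(0.0005784709498774641)) [[0.6415 0.1684 0.107 ]]
knob (array([0.5542, 0.2576, 0.1488]), np.float64(0.0004066199572659345)) [[0.5552 0.2585 0.145 ]]
stud [0.6355 0.1681 0.09  ] [0.0303 0.0318 0.0309 0.0308 0.0318] [17.357  16.1129 18.1761 15.9122 17.512 ]
hole [0.4325 0.0716 0.008 ] [0.0324 0.0325 0.0331 0.032  0.0326] [2.7549 1.6232 1.491  1.7768 1.2411]
hubface [[0.6381 0.17   0.078 ]]
screws [[0.6915 0.2998 0.06  ]
 [0.7376 0.1137 0.06  ]
 [0.5781 0.0732 0.06  ]]
0.19173172140214476 -76.08113627127192
0.16460902178044662 -165.7631378986688
```

Boss: two views give z 0.053 against 0.054 expected, with 0.2 mm ray gap. Stud circle radius comes out near 31 mm and hole circle near 32.5 mm. Hub is at about (0.638, 0.170) and sharpener yaw is +14°. The disc needs a +15° turn. The rest currently stands at about 0.5 rad.

```bash
cat > go.py <<'E'
import sys,numpy as np
from scipy.spatial.transform import Rotation as R
from station import env
def plan(p,yaw,frm=None):
    "target TCP p, tool y axis at yaw deg, tool z down -> row numbers from frm (pose,R)"
    s=env.read_state(); p0,R0=frm or (s["tool_pos"],R.from_rotvec(s["orientation"]))
    y=np.radians(yaw); Y=[np.cos(y),np.sin(y),0]; Z=[0,0,-1]; Rt=R.from_matrix(np.c_[np.cross(Y,Z),Y,Z])
    x=R0.inv().apply(np.array(p)-p0)/.25; r=(R0.inv()*Rt).as_rotvec()/(np.pi/2)
    print("xyz",x.round(4),"rot",r.round(4)); return np.array(p),Rt
if __name__=="__main__":
    a=list(map(float,sys.argv[1:])); f=None
    for i in range(0,len(a),4): f=plan(a[i:i+3],a[i+3],f)
E
python3 go.py .34 -.2 .25 -30 .4307 .0708 .15 0 .4307 .0708 .047 0
```

```text
xyz [ 0.8873 -0.8936  0.0238] rot [-9.000e-04 -3.000e-04 -3.854e-01]
xyz [ 1.1195 -0.2274  0.4   ] rot [ 0.      0.     -0.3333]
xyz [0.    0.    0.412] rot [0. 0. 0.]
```

>>> jog_arm([
  {"xyz":[0.15,-0.15,0],"rot":[0,0,-0.06]},
  {"xyz":[0.35,-0.35,0],"rot":[0,0,-0.14]},
  {"xyz":[0.6,-0.6,0],"rot":[0,0,-0.24]},
  {"xyz":[0.8,-0.8,0.01],"rot":[0,0,-0.33]},
  {"xyz":[0.95,-0.95,0.024],"rot":[0,0,-0.385]},
  {"xyz":[1.0,-1.0,0.024],"rot":[0,0,-0.385]},
  {"xyz":[1.0,-1.0,0.024],"rot":[0,0,-0.385]},
], fingers=-1)

```text
time_s: 1.08
tool_pos: [0.3555, -0.1599, 0.2504]
orientation: [-2.713, -1.583, -0.001]
contact_force: [-0.2, -1.7, 0.1]
finger_gap: 1.002
grip_force: 0.0
```

```bash
python3 go.py .4307 .0708 .15 0 .4307 .0708 .047 0
```

```text
xyz [ 0.9512 -0.1923  0.4023] rot [ 2.000e-04 -5.000e-04 -3.276e-01]
xyz [0.    0.    0.412] rot [0. 0. 0.]
```

>>> jog_arm([
  {"xyz":[0.12,-0.02,0.0],"rot":[0,0,-0.05]},
  {"xyz":[0.3,-0.06,0.05],"rot":[0,0,-0.12]},
  {"xyz":[0.5,-0.1,0.15],"rot":[0,0,-0.2]},
  {"xyz":[0.7,-0.14,0.25],"rot":[0,0,-0.28]},
  {"xyz":[0.87,-0.18,0.35],"rot":[0,0,-0.3276]},
  {"xyz":[0.951,-0.192,0.402],"rot":[0,0,-0.3276]},
  {"xyz":[0.951,-0.192,0.402],"rot":[0,0,-0.3276]},
  {"xyz":[0.951,-0.192,0.402],"rot":[0,0,-0.3276]},
])

```text
time_s: 2.08
tool_pos: [0.4319, 0.0637, 0.15]
orientation: [2.234, 2.207, -0.001]
contact_force: [-0.4, -0.1, 0.4]
finger_gap: 1.003
grip_force: 0.0
```

```bash
python3 go.py .4307 .0708 .047 0
```

```text
xyz [ 0.0289 -0.0052  0.412 ] rot [-0.      0.0008 -0.0077]
```

>>> jog_arm([
  {"xyz":[0,0,0]},
  {"xyz":[0,0,0]},
])

```text
validation failed for argument at $.co...
```

```bash
python3 go.py .4307 .0708 .047 0
```

```text
xyz [ 0.0289 -0.0052  0.412 ] rot [-0.      0.0008 -0.0077]
```

>>> jog_arm([
  {"xyz":[0,0,0],"rot":[0,0,0]},
  {"xyz":[0,0,0],"rot":[0,0,0]},
])

```text
time_s: 2.33
tool_pos: [0.432, 0.0644, 0.1503]
orientation: [2.233, 2.208, 0.0]
contact_force: [0.7, 0.5, -0.5]
finger_gap: 1.005
grip_force: 0.0
```

```bash
python3 go.py .4307 .0708 .047 0
```

```text
xyz [ 0.0257 -0.0059  0.4132] rot [ 0.0007  0.0005 -0.0074]
```

>>> jog_arm([
  {"xyz":[0.026,-0.006,0.05],"rot":[0,0,-0.0074]},
  {"xyz":[0.026,-0.006,0.13],"rot":[0,0,-0.0074]},
  {"xyz":[0.026,-0.006,0.22],"rot":[0,0,-0.0074]},
  {"xyz":[0.026,-0.006,0.3],"rot":[0,0,-0.0074]},
  {"xyz":[0.026,-0.006,0.36],"rot":[0,0,-0.0074]},
  {"xyz":[0.026,-0.006,0.4],"rot":[0,0,-0.0074]},
  {"xyz":[0.026,-0.006,0.41],"rot":[0,0,-0.0074]},
  {"xyz":[0.026,-0.006,0.41],"rot":[0,0,-0.0074]},
  {"xyz":[0.026,-0.006,0.41],"rot":[0,0,-0.0074]},
])

```text
time_s: 3.45
tool_pos: [0.4308, 0.0722, 0.0478]
orientation: [2.219, 2.223, 0.002]
contact_force: [0.2, 0.5, 0.9]
finger_gap: 1.003
grip_force: 0.0
```

```bash
python3 go.py .4307 .0708 .047 0
```

```text
xyz [-0.0054 -0.0006  0.0033] rot [ 0.0009 -0.      0.0013]
```

Close enough, so I'll grip.

>>> jog_arm([
  {"xyz":[-0.004,0,0],"rot":[0,0,0]},
  {"xyz":[-0.004,0,0],"rot":[0,0,0]},
  {"xyz":[-0.004,0,0],"rot":[0,0,0]},
  {"xyz":[-0.004,0,0],"rot":[0,0,0]},
  {"xyz":[-0.004,0,0],"rot":[0,0,0]},
  {"xyz":[-0.004,0,0],"rot":[0,0,0]},
  {"xyz":[-0.004,0,0],"rot":[0,0,0]},
  {"xyz":[-0.004,0,0],"rot":[0,0,0]},
], fingers=1, grip_force=60)

```text
time_s: 4.45
tool_pos: [0.4313, 0.0711, 0.048]
orientation: [2.218, 2.223, 0.002]
contact_force: [-0.2, -0.7, 4.9]
finger_gap: 0.445
grip_force: 61.0
```

```bash
python3 go.py .4307 .0708 .2 0 .6 .155 .2 15 .637 .1695 .17 15.2
```

```text
xyz [-0.0013 -0.0012 -0.6081] rot [0.0013 0.     0.0013]
xyz [0.3368 0.6772 0.    ] rot [ 0.      0.     -0.1667]
xyz [0.0177 0.158  0.12  ] rot [ 0.      0.     -0.0022]
```

>>> jog_arm([
  {"xyz":[0,0,-0.02],"rot":[0,0,0]},
  {"xyz":[0,0,-0.06],"rot":[0,0,0]},
  {"xyz":[0,0,-0.14],"rot":[0,0,0]},
  {"xyz":[0,0,-0.24],"rot":[0,0,0]},
  {"xyz":[0,0,-0.35],"rot":[0,0,0]},
  {"xyz":[0,0,-0.46],"rot":[0,0,0]},
  {"xyz":[0,0,-0.56],"rot":[0,0,0]},
  {"xyz":[0,0,-0.62],"rot":[0,0,0]},
  {"xyz":[0,0,-0.64],"rot":[0,0,0]},
  {"xyz":[0,0,-0.64],"rot":[0,0,0]},
])

```text
time_s: 5.7
tool_pos: [0.4298, 0.0709, 0.2068]
orientation: [-2.219, -2.223, 0.001]
contact_force: [0.3, -0.9, -5.6]
finger_gap: 0.445
grip_force: 61.2
```

```bash
python3 go.py .6375 .1695 .2 15.2
```

```text
xyz [0.3926 0.8317 0.026 ] rot [-0.0007 -0.     -0.1676]
```

>>> jog_arm([
  {"xyz":[0.02,0.04,0],"rot":[0,0,-0.01]},
  {"xyz":[0.06,0.13,0],"rot":[0,0,-0.03]},
  {"xyz":[0.12,0.26,0],"rot":[0,0,-0.06]},
  {"xyz":[0.19,0.4,0],"rot":[0,0,-0.09]},
  {"xyz":[0.26,0.55,0],"rot":[0,0,-0.12]},
  {"xyz":[0.32,0.69,0.01],"rot":[0,0,-0.15]},
  {"xyz":[0.37,0.78,0.02],"rot":[0,0,-0.16]},
  {"xyz":[0.388,0.822,0.02],"rot":[0,0,-0.167]},
  {"xyz":[0.393,0.832,0.02],"rot":[0,0,-0.168]},
  {"xyz":[0.393,0.832,0.02],"rot":[0,0,-0.168]},
  {"xyz":[0.393,0.832,0.02],"rot":[0,0,-0.168]},
  {"xyz":[0.393,0.832,0.02],"rot":[0,0,-0.168]},
])

```text
time_s: 7.2
tool_pos: [0.6379, 0.1694, 0.2025]
orientation: [1.908, 2.496, -0.0]
contact_force: [-1.1, -0.2, -5.4]
finger_gap: 0.446
grip_force: 61.6
```

```bash
python3 - <<'E'
from station import imaging
import cv2
for n,(a,b,c,d),s in(("scene",(125,305,165,265),4.4),("top",(150,290,110,260),4)):
    f=imaging.grab_frame(n)
    cv2.imwrite(f"pics/{n}_h.png",cv2.resize(f[c:d,a:b],None,fx=s,fy=s,interpolation=cv2.INTER_CUBIC))
E
python3 go.py .6375 .1695 .16 15.2
```

```text
xyz [ 0.0007 -0.0018  0.1705] rot [0.0002 0.0002 0.0002]
```

View pics/scene_h.png

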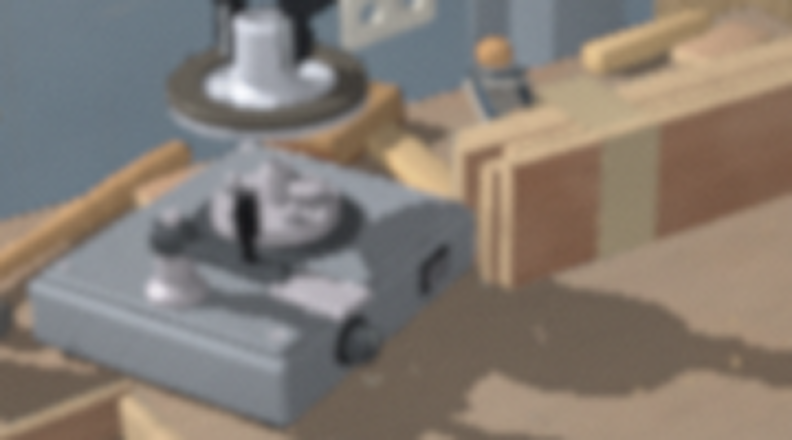

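The disc hangs level above the hub at (268,90), with the nose below it at about (268,160) and the rest arm clear. I'll lower it onto the nose.

>>> jog_arm([
  {"xyz":[0,-0.002,0.03],"rot":[0,0,0]},
  {"xyz":[0,-0.002,0.07],"rot":[0,0,0]},
  {"xyz":[0,-0.002,0.11],"rot":[0,0,0]},
  {"xyz":[0,-0.002,0.15],"rot":[0,0,0]},
  {"xyz":[0,-0.002,0.18],"rot":[0,0,0]},
  {"xyz":[0,-0.002,0.2],"rot":[0,0,0]},
  {"xyz":[0,-0.002,0.206],"rot":[0,0,0]},
  {"xyz":[0,-0.002,0.206],"rot":[0,0,0]},
  {"xyz":[0,-0.002,0.206],"rot":[0,0,0]},
])

```text
time_s: 8.43
tool_pos: [0.6378, 0.1698, 0.1513]
orientation: [1.907, 2.496, 0.001]
contact_force: [-0.0, 1.1, -5.5]
finger_gap: 0.443
grip_force: 61.7
```

>>> jog_arm([
  {"xyz":[0,0,0.003],"rot":[0,0,0]},
  {"xyz":[0,0,0.006],"rot":[0,0,0]},
  {"xyz":[0,0,0.009],"rot":[0,0,0]},
  {"xyz":[0,0,0.012],"rot":[0,0,0]},
  {"xyz":[0,0,0.012],"rot":[0,0,0]},
])

```text
time_s: 9.05
tool_pos: [0.6378, 0.1693, 0.1477]
orientation: [1.907, 2.496, -0.0]
contact_force: [0.3, -0.2, -6.1]
finger_gap: 0.447
grip_force: 61.7
```

No contact yet. I'll keep lowering in small steps.

>>> jog_arm([
  {"xyz":[0,0,0.003],"rot":[0,0,0]},
  {"xyz":[0,0,0.006],"rot":[0,0,0]},
  {"xyz":[0,0,0.009],"rot":[0,0,0]},
  {"xyz":[0,0,0.012],"rot":[0,0,0]},
  {"xyz":[0,0,0.012],"rot":[0,0,0]},
])

```text
time_s: 9.68
tool_pos: [0.6378, 0.1693, 0.1447]
orientation: [1.907, 2.496, -0.0]
contact_force: [1.0, -1.9, -5.0]
finger_gap: 0.446
grip_force: 61.7
```

>>> jog_arm([
  {"xyz":[0,0,0.003],"rot":[0,0,0]},
  {"xyz":[0,0,0.006],"rot":[0,0,0]},
  {"xyz":[0,0,0.009],"rot":[0,0,0]},
  {"xyz":[0,0,0.012],"rot":[0,0,0]},
  {"xyz":[0,0,0.012],"rot":[0,0,0]},
])

```text
time_s: 10.3
tool_pos: [0.6378, 0.1693, 0.1417]
orientation: [1.907, 2.496, -0.0]
contact_force: [1.1, -2.3, -4.2]
finger_gap: 0.444
grip_force: 61.7
```

>>> jog_arm([
  {"xyz":[0,0,0.003],"rot":[0,0,0]},
  {"xyz":[0,0,0.006],"rot":[0,0,0]},
  {"xyz":[0,0,0.009],"rot":[0,0,0]},
  {"xyz":[0,0,0.012],"rot":[0,0,0]},
  {"xyz":[0,0,0.012],"rot":[0,0,0]},
])

```text
time_s: 10.92
tool_pos: [0.6378, 0.1693, 0.1387]
orientation: [1.907, 2.496, -0.0]
contact_force: [1.4, -2.6, -3.4]
finger_gap: 0.441
grip_force: 61.8
```

>>> jog_arm([
  {"xyz":[0,0,0.002],"rot":[0,0,0]},
  {"xyz":[0,0,0.004],"rot":[0,0,0]},
  {"xyz":[0,0,0.006],"rot":[0,0,0]},
  {"xyz":[0,0,0.006],"rot":[0,0,0]},
])

```text
time_s: 11.42
tool_pos: [0.6378, 0.1693, 0.1373]
orientation: [1.907, 2.496, -0.0]
contact_force: [1.1, -3.4, -3.4]
finger_gap: 0.441
grip_force: 61.8
```

>>> jog_arm([
  {"xyz":[0,0,0.002],"rot":[0,0,0]},
  {"xyz":[0,0,0.004],"rot":[0,0,0]},
  {"xyz":[0,0,0.006],"rot":[0,0,0]},
  {"xyz":[0,0,0.006],"rot":[0,0,0]},
])

```text
time_s: 11.92
tool_pos: [0.6378, 0.1693, 0.1357]
orientation: [1.907, 2.496, -0.0]
contact_force: [2.2, -4.1, -2.9]
finger_gap: 0.446
grip_force: 61.8
```

>>> jog_arm([
  {"xyz":[-0.001,0,0.002],"rot":[0,0,0]},
  {"xyz":[-0.002,0,0.004],"rot":[0,0,0]},
  {"xyz":[-0.002,0,0.006],"rot":[0,0,0]},
  {"xyz":[-0.002,0,0.006],"rot":[0,0,0]},
])

```text
time_s: 12.42
tool_pos: [0.6377, 0.1693, 0.1342]
orientation: [-1.907, -2.496, -0.0]
contact_force: [2.1, -3.0, -3.0]
finger_gap: 0.442
grip_force: 61.9
```

>>> jog_arm([
  {"xyz":[0,0,0.002],"rot":[0,0,0]},
  {"xyz":[0,0,0.004],"rot":[0,0,0]},
  {"xyz":[0,0,0.006],"rot":[0,0,0]},
  {"xyz":[0,0,0.006],"rot":[0,0,0]},
])

```text
time_s: 12.92
tool_pos: [0.6377, 0.1693, 0.1327]
orientation: [-1.907, -2.496, -0.0]
contact_force: [1.9, -3.8, -2.9]
finger_gap: 0.442
grip_force: 61.9
```

```bash
python3 -c "
from station import env; s=env.read_state(); print(s['moment'],s['tool_pos'],s['contact_force'])"
```

```text
[-0.83539188 -0.58201481 -0.00829452] [0.63771505 0.16925366 0.13269647] [ 1.87965582 -3.8119761  -2.87661681]
```

Already about 5 mm past the stud tips with no axial load. Continuing down.

>>> jog_arm([
  {"xyz":[-0.001,0,0.002],"rot":[0,0,0]},
  {"xyz":[-0.001,0,0.004],"rot":[0,0,0]},
  {"xyz":[-0.002,0,0.006],"rot":[0,0,0]},
  {"xyz":[-0.002,0,0.008],"rot":[0,0,0]},
  {"xyz":[-0.002,0,0.01],"rot":[0,0,0]},
  {"xyz":[-0.002,0,0.01],"rot":[0,0,0]},
])

```text
time_s: 13.68
tool_pos: [0.6376, 0.169, 0.1301]
orientation: [-1.906, -2.496, 0.0]
contact_force: [2.0, -1.3, -4.7]
finger_gap: 0.445
grip_force: 61.9
```

>>> jog_arm([
  {"xyz":[0,0,0.002],"rot":[0,0,0]},
  {"xyz":[0,0,0.004],"rot":[0,0,0]},
  {"xyz":[0,0,0.006],"rot":[0,0,0]},
  {"xyz":[0,0,0.008],"rot":[0,0,0]},
  {"xyz":[0,0,0.01],"rot":[0,0,0]},
  {"xyz":[0,0,0.01],"rot":[0,0,0]},
])

```text
time_s: 14.42
tool_pos: [0.6376, 0.1689, 0.1276]
orientation: [-1.907, -2.496, 0.0]
contact_force: [1.1, -1.0, -4.3]
finger_gap: 0.452
grip_force: 61.9
```

>>> jog_arm([
  {"xyz":[0,0,0.002],"rot":[0,0,0]},
  {"xyz":[0,0,0.004],"rot":[0,0,0]},
  {"xyz":[0,0,0.004],"rot":[0,0,0]},
])

```text
time_s: 14.8
tool_pos: [0.6376, 0.1689, 0.1266]
orientation: [-1.907, -2.496, 0.0]
contact_force: [0.4, -0.8, -5.9]
finger_gap: 0.445
grip_force: 61.8
```

>>> jog_arm([
  {"xyz":[0,0,0.001],"rot":[0,0,0]},
  {"xyz":[0,0,0.002],"rot":[0,0,0]},
  {"xyz":[0,0,0.003],"rot":[0,0,0]},
  {"xyz":[0,0,0.003],"rot":[0,0,0]},
])

```text
time_s: 15.3
tool_pos: [0.6377, 0.1689, 0.1263]
orientation: [-1.907, -2.496, -0.0]
contact_force: [0.1, -0.8, -4.1]
finger_gap: 0.445
grip_force: 61.8
```

>>> jog_arm([
  {"xyz":[0,0,0.001],"rot":[0,0,0]},
  {"xyz":[0,0,0.002],"rot":[0,0,0]},
  {"xyz":[0,0,0.003],"rot":[0,0,0]},
  {"xyz":[0,0,0.003],"rot":[0,0,0]},
])

```text
time_s: 15.8
tool_pos: [0.6377, 0.1689, 0.1261]
orientation: [1.907, 2.497, 0.0]
contact_force: [-3.8, -1.5, 3.7]
finger_gap: 0.444
grip_force: 62.6
```

Seating contact came at TCP z 0.126, which is the expected home height, with a push of about 9 N. I'll release and raise the arm.

>>> jog_arm([
  {"xyz":[0,0,0],"rot":[0,0,0]},
  {"xyz":[0,0,0],"rot":[0,0,0]},
  {"xyz":[0,0,0],"rot":[0,0,0]},
  {"xyz":[0,0,0],"rot":[0,0,0]},
  {"xyz":[0,0,0],"rot":[0,0,0]},
  {"xyz":[0,0,0],"rot":[0,0,0]},
  {"xyz":[0,0,-0.05],"rot":[0,0,0]},
  {"xyz":[0,0,-0.15],"rot":[0,0,0]},
  {"xyz":[0,0,-0.28],"rot":[0,0,0]},
  {"xyz":[0,0,-0.38],"rot":[0,0,0]},
  {"xyz":[0,0,-0.42],"rot":[0,0,0]},
  {"xyz":[0,0,-0.42],"rot":[0,0,0]},
], fingers=-1)

```text
time_s: 17.3
tool_pos: [0.6381, 0.1689, 0.2311]
orientation: [1.907, 2.496, 0.002]
contact_force: [0.6, 0.9, -0.1]
finger_gap: 1.001
grip_force: 0.0
```

```bash
python3 - <<'E'
from station import imaging
import cv2
f=imaging.grab_frame("scene")
cv2.imwrite(f"pics/s3.png",cv2.resize(f[170:260,125:245],None,fx=6.6,fy=6.6,interpolation=cv2.INTER_CUBIC))
E
```

```text
(no output)
```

View pics/s3.png

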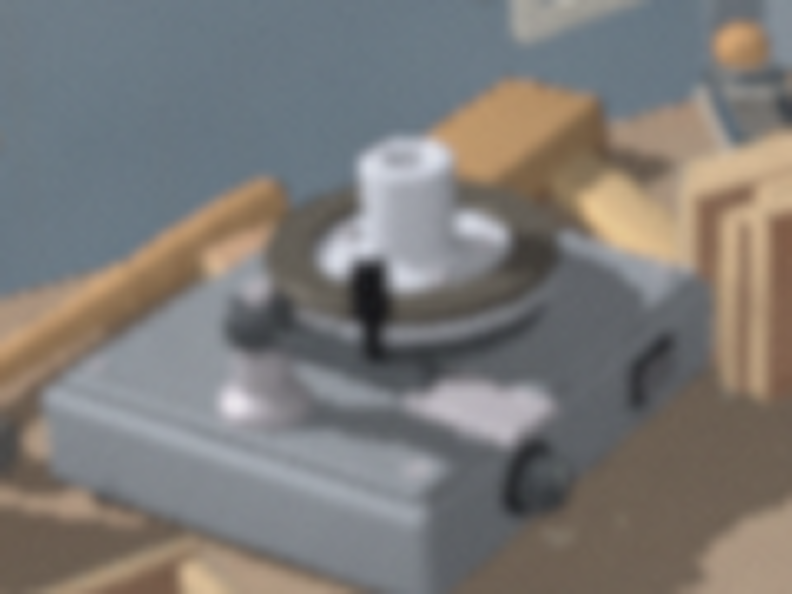

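The disc sits down on the hub with an even gap all round. The boss top is at (403,153), the knob at (369,265), and the rest arm is still outside the disc. I'll check its height numerically and plan the knob grasp.

```bash
python3 - <<'E'
from h import *
q=(proj("scene",[[.6377,.1689,.132],[.6377,.1689,.144],[.5545,.2583,.145]])+.5)/4.4-.5+np.array([125,185])
print("expect boss home / 12mm high / knobtop in crop px",((q-[125,170]+.5)*6.6-.5).round(0))
E
python3 go.py .5545 .2583 .2 -30 .5545 .2583 .14 -30
```

```text
expect boss home / 12mm high / knobtop in crop px [[406. 154.]
 [404. 129.]
 [366. 262.]]
xyz [ 0.4338 -0.2264  0.1197] rot [-3.000e-04  3.000e-04  5.027e-01]
xyz [0.   0.   0.24] rot [0. 0. 0.]
```

Boss top is seen at (403,153). Fully home should read (406,154) and 12 mm high would read (404,129), so the disc is home. Moving above the knob.

>>> jog_arm([
  {"xyz":[0.04,-0.02,0],"rot":[0,0,0.06]},
  {"xyz":[0.12,-0.06,0],"rot":[0,0,0.15]},
  {"xyz":[0.22,-0.11,0],"rot":[0,0,0.25]},
  {"xyz":[0.32,-0.17,0.02],"rot":[0,0,0.35]},
  {"xyz":[0.4,-0.21,0.05],"rot":[0,0,0.44]},
  {"xyz":[0.434,-0.226,0.09],"rot":[0,0,0.5]},
  {"xyz":[0.434,-0.226,0.12],"rot":[0,0,0.503]},
  {"xyz":[0.434,-0.226,0.12],"rot":[0,0,0.503]},
  {"xyz":[0.434,-0.226,0.12],"rot":[0,0,0.503]},
  {"xyz":[0.434,-0.226,0.12],"rot":[0,0,0.503]},
], fingers=-0.1, grip_force=25)

```text
time_s: 18.6
tool_pos: [0.5555, 0.258, 0.2006]
orientation: [2.722, 1.569, 0.001]
contact_force: [0.6, -0.3, 0.1]
finger_gap: 0.549
grip_force: 0.0
```

```bash
python3 go.py .5545 .2583 .14 -30
```

```text
xyz [-0.0012 -0.0039  0.2424] rot [ 0.0003 -0.0003 -0.0008]
```

>>> jog_arm([
  {"xyz":[-0.001,-0.004,0.03],"rot":[0,0,0]},
  {"xyz":[-0.001,-0.004,0.07],"rot":[0,0,0]},
  {"xyz":[-0.001,-0.004,0.12],"rot":[0,0,0]},
  {"xyz":[-0.001,-0.004,0.16],"rot":[0,0,0]},
  {"xyz":[-0.001,-0.004,0.2],"rot":[0,0,0]},
  {"xyz":[-0.001,-0.004,0.23],"rot":[0,0,0]},
  {"xyz":[-0.001,-0.004,0.242],"rot":[0,0,0]},
  {"xyz":[-0.001,-0.004,0.242],"rot":[0,0,0]},
  {"xyz":[-0.001,-0.004,0.242],"rot":[0,0,0]},
])

```text
time_s: 19.73
tool_pos: [0.5541, 0.259, 0.1403]
orientation: [2.721, 1.57, 0.002]
contact_force: [0.1, 0.3, -0.0]
finger_gap: 0.552
grip_force: 0.0
```

>>> jog_arm([
  {"xyz":[0,0,0],"rot":[0,0,0]},
  {"xyz":[0,0,0],"rot":[0,0,0]},
  {"xyz":[0,0,0],"rot":[0,0,0]},
  {"xyz":[0,0,0],"rot":[0,0,0]},
  {"xyz":[0,0,0],"rot":[0,0,0]},
  {"xyz":[0,0,0],"rot":[0,0,0]},
], fingers=1, grip_force=25)

```text
time_s: 20.48
tool_pos: [0.5543, 0.2589, 0.1402]
orientation: [2.721, 1.57, 0.002]
contact_force: [2.0, -0.1, 2.9]
finger_gap: 0.189
grip_force: 24.5
```

```bash
cat > arc.py <<'E'
import sys,numpy as np
from scipy.spatial.transform import Rotation as R
from station import env
s=env.read_state(); p=s["tool_pos"]; R0=R.from_rotvec(s["orientation"]); post=np.array([.6123,.2708])
v=p[:2]-post; a0=np.arctan2(v[1],v[0])%(2*np.pi); r=np.hypot(*v)
end=np.radians(14+150)+float(sys.argv[1]); print("r",r,"rest now",a0-np.radians(164),s["contact_force"],"turn",np.degrees(end-a0))
for k in range(1,int(sys.argv[2])+1):
    f=k/int(sys.argv[2]); a=a0+f*(end-a0); rr=r+f*(.06-r)
    d=np.r_[post+rr*np.array([np.cos(a),np.sin(a)])-p[:2],.0]
    print((R0.inv().apply(d)/.25).round(3)[:2],(-(a-a0)/(np.pi/2)).round(3))
E
python3 arc.py 1.69 12
```

```text
r 0.059177636639123184 rest now 0.48237685488588244 [ 2.01675645 -0.12095227  2.93757487] turn 69.1917094573535
[-0.017  0.017] -0.064
[-0.033  0.035] -0.128
[-0.046  0.054] -0.192
[-0.058  0.075] -0.256
[-0.067  0.097] -0.32
[-0.074  0.12 ] -0.384
[-0.079  0.144] -0.448
[-0.081  0.168] -0.513
[-0.081  0.192] -0.577
[-0.079  0.216] -0.641
[-0.074  0.239] -0.705
[-0.067  0.262] -0.769
```

The knob is gripped: opening 16 mm, radius 59 mm. Now the first half of the arc.

>>> jog_arm([
  {"xyz":[-0.009,0.008,0],"rot":[0,0,-0.032]},
  {"xyz":[-0.017,0.017,0],"rot":[0,0,-0.064]},
  {"xyz":[-0.025,0.026,0],"rot":[0,0,-0.096]},
  {"xyz":[-0.033,0.035,0],"rot":[0,0,-0.128]},
  {"xyz":[-0.04,0.044,0],"rot":[0,0,-0.16]},
  {"xyz":[-0.046,0.054,0],"rot":[0,0,-0.192]},
  {"xyz":[-0.052,0.064,0],"rot":[0,0,-0.224]},
  {"xyz":[-0.058,0.075,0],"rot":[0,0,-0.256]},
  {"xyz":[-0.063,0.086,0],"rot":[0,0,-0.288]},
  {"xyz":[-0.067,0.097,0],"rot":[0,0,-0.32]},
  {"xyz":[-0.071,0.108,0],"rot":[0,0,-0.352]},
  {"xyz":[-0.074,0.12,0],"rot":[0,0,-0.384]},
  {"xyz":[-0.074,0.12,0],"rot":[0,0,-0.384]},
])

```text
time_s: 22.1
tool_pos: [0.57, 0.2275, 0.1402]
orientation: [-2.132, -2.306, 0.002]
contact_force: [-1.8, -0.9, 5.7]
finger_gap: 0.188
grip_force: 24.8
```

```bash
python3 arc.py 1.66 6
```

```text
r 0.06048815513715412 rest now 1.0766803287896898 [-1.81493482 -0.90218981  5.65953696] turn 33.42175526730959
[-0.017  0.017] -0.062
[-0.032  0.035] -0.124
[-0.045  0.054] -0.186
[-0.056  0.075] -0.248
[-0.065  0.096] -0.309
[-0.072  0.118] -0.371
```

>>> jog_arm([
  {"xyz":[-0.009,0.008,0],"rot":[0,0,-0.031]},
  {"xyz":[-0.017,0.017,0],"rot":[0,0,-0.062]},
  {"xyz":[-0.025,0.026,0],"rot":[0,0,-0.093]},
  {"xyz":[-0.032,0.035,0],"rot":[0,0,-0.124]},
  {"xyz":[-0.039,0.044,0],"rot":[0,0,-0.155]},
  {"xyz":[-0.045,0.054,0],"rot":[0,0,-0.186]},
  {"xyz":[-0.051,0.064,0],"rot":[0,0,-0.217]},
  {"xyz":[-0.056,0.075,0],"rot":[0,0,-0.248]},
  {"xyz":[-0.061,0.085,0],"rot":[0,0,-0.279]},
  {"xyz":[-0.065,0.096,0],"rot":[0,0,-0.309]},
  {"xyz":[-0.069,0.107,0],"rot":[0,0,-0.34]},
  {"xyz":[-0.072,0.118,0],"rot":[0,0,-0.371]},
  {"xyz":[-0.072,0.118,0],"rot":[0,0,-0.371]},
])

```text
time_s: 23.72
tool_pos: [0.6004, 0.2106, 0.1402]
orientation: [-1.38, -2.822, 0.006]
contact_force: [-3.5, -3.4, 7.2]
finger_gap: 0.191
grip_force: 25.1
```

```bash
python3 arc.py 1.72 2
```

```text
r 0.06131390742171546 rest now 1.6550685063177304 [-3.50357098 -3.36506168  7.17957778] turn 3.7203005454744287
[-0.004  0.007] -0.021
[-0.008  0.015] -0.041
```

>>> jog_arm([
  {"xyz":[-0.002,0.004,0],"rot":[0,0,-0.01]},
  {"xyz":[-0.003,0.007,0],"rot":[0,0,-0.02]},
  {"xyz":[-0.004,0.011,0],"rot":[0,0,-0.03]},
  {"xyz":[-0.005,0.014,0],"rot":[0,0,-0.04]},
  {"xyz":[-0.005,0.014,0],"rot":[0,0,-0.04]},
])

```text
time_s: 24.35
tool_pos: [0.6026, 0.2103, 0.1401]
orientation: [-1.292, -2.861, 0.013]
contact_force: [-7.1, -5.6, 10.6]
finger_gap: 0.191
grip_force: 25.7
```

```bash
python3 arc.py 1.74 2; python3 -c "
from station import env; print(env.read_state()['moment'])"
```

```text
r 0.06131374565442626 rest now 1.6905808325534877 [-7.09540024 -5.58080019 10.63955627] turn 2.8315097217354523
[-0.003  0.006] -0.016
[-0.006  0.012] -0.031
[-1.23978792  1.30937912 -0.08887858]
```

>>> jog_arm([
  {"xyz":[-0.001,0.003,0],"rot":[0,0,0]},
  {"xyz":[-0.002,0.006,0],"rot":[0,0,0]},
  {"xyz":[-0.002,0.008,0],"rot":[0,0,0]},
  {"xyz":[-0.002,0.008,0],"rot":[0,0,0]},
  {"xyz":[-0.002,0.008,0],"rot":[0,0,0]},
])

```text
time_s: 24.98
tool_pos: [0.6026, 0.2103, 0.1401]
orientation: [-1.291, -2.859, 0.02]
contact_force: [-10.9, -8.6, 13.0]
finger_gap: 0.186
grip_force: 26.4
```

The stop is firm: the position no longer changes while the force rises. I'll release with the fingers part open and raise.

>>> jog_arm([
  {"xyz":[0.001,-0.006,0],"rot":[0,0,0]},
  {"xyz":[0.001,-0.006,0],"rot":[0,0,0]},
  {"xyz":[0.001,-0.006,0],"rot":[0,0,0]},
  {"xyz":[0.001,-0.006,0],"rot":[0,0,0]},
  {"xyz":[0.001,-0.006,-0.04],"rot":[0,0,0]},
  {"xyz":[0.001,-0.006,-0.1],"rot":[0,0,0]},
  {"xyz":[0.001,-0.006,-0.2],"rot":[0,0,0]},
  {"xyz":[0.001,-0.006,-0.32],"rot":[0,0,0]},
  {"xyz":[0.001,-0.006,-0.44],"rot":[0,0,0]},
  {"xyz":[0.001,-0.006,-0.5],"rot":[0,0,0]},
  {"xyz":[0.001,-0.006,-0.5],"rot":[0,0,0]},
], fingers=0.1)

```text
time_s: 26.35
tool_pos: [0.6059, 0.214, 0.2665]
orientation: [1.289, 2.863, 0.004]
contact_force: [0.1, -0.1, -0.5]
finger_gap: 0.45
grip_force: 0.0
```

```bash
python3 - <<'E'
from station import imaging
import cv2
f=imaging.grab_frame("scene")
cv2.imwrite(f"pics/s4.png",cv2.resize(f[170:260,125:245],None,fx=6.6,fy=6.6,interpolation=cv2.INTER_CUBIC))
E
```

View pics/s4.png

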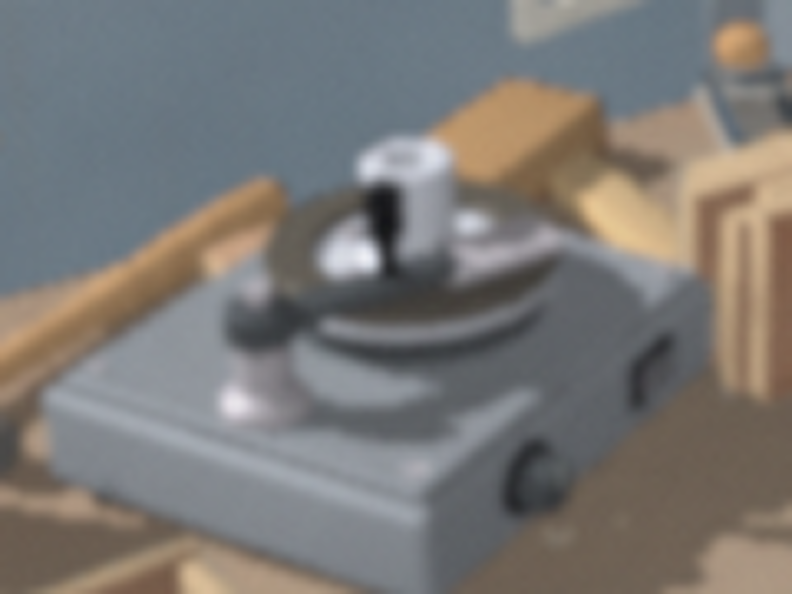

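The rest now lies over the front of the disc, with the knob top near (381,185). The boss is unchanged at (403,153). I'll check the angle by projection, and hand in if it agrees.

```bash
python3 - <<'E'
from h import *
from station import workorder
off["scene"]=(125,170,6.6)
px=[]
for t in(1.5,1.62,1.69,1.75):
    a=np.radians(164)+t; px.append(proj("scene",[.6123+.06*np.cos(a),.2708+.06*np.sin(a),.145])[0])
print(np.round(px))
if abs(px[2]-[381,185]).max()<8: print(workorder.hand_in())
E
```

```text
[[391. 196.]
 [384. 189.]
 [379. 185.]
 [375. 182.]]
the job is handed in; nothing more can be done
None
```

The disc is fully home on the hub, seated with about a 9 N push, the tool rest is in at its stop, nothing is held, and the job is handed in; the verdict was not shown.

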